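# Register a well plate on the microscope stage

### The arm

A 7-joint arm with a two-finger parallel gripper is mounted at the origin on the work surface. World frame = base frame: x ahead of the robot, y to its left, z up, the work surface at z = 0. Lengths are in mm, angles in rad, forces in N, time in s.
With the tool pointing down it reaches from about 425 to 875 mm from the base axis. Payload 9.9 kg.
Tool frame: the origin (TCP) lies midway between the tips of the shut fingers; the grasp point (between the pads) lies 19 mm behind it; z points along the fingers, y is the line along which they close (so a half turn about z gives the same grasp; the last joint's range is limited). The gripper opens to 85 mm and grips with 20 to 120 N. Pads are 22 mm wide; open, the fingers measure 114 mm over their backs; the gripper's body (76 mm by 85 mm) begins 54 mm behind the grasp point. The pads swing forward as they close: fully open they stand 13 mm farther back than shut.
Start: joints at [-1.285, 0.576, 0.025, 1.437, -0.015, 1.129, -0.057], TCP at [243.957, 629.375, 193.589] pointing down, gripper open.
Joint ranges: [-2.76, 2.76], [-0.34, 2.15], [-1.52, 1.57], [0.19, 2.46], [-1.09, 4.23], [0.17, 1.99], [-2.82, 2.82]. Speed limits (rad/s): [2.22, 2.22, 3.01, 3.01, 3.14, 3.14, 3.14].

### API

Orientations are given as a 3x3 rotation matrix whose columns are the frame's x, y, z axes.
In Python, from rig import robot gives the robot as it stands.
- The arm moves only by the tool apply_moves, never from a script. Its argument "motion" is a list of rows, each an object with "translation": the shift along the world's x, y, z in m, a list of three; "turn": the turn, a rotation vector about the world's x, y, z in rad, a list of three. A call has 1 to 8 rows; each row shifts and turns the commanded pose from where the row before left it; what a row does not reach is not made up. A row lasts 1/8 s, in which the tool goes at most 62.5 mm and 10.7 degrees, less where a joint would pass 70% of its speed; a pose out of reach is approached as far as the arm can. A call with a gripper value outside its range is refused whole. "fingers" is the finger opening in m, from 0 to 0.0854, set as the call begins (left out, the last holds). The fingers move at their own pace and stop on an object; "grip_force" is the grip in N (left out, the last holds). Time passes only in rows, so rows that do not move let the fingers close. It gives the time, the measured TCP pose, the force, the opening and the grip force at its end, in the units of the state.
- robot.get_obs(): the state, without advancing time (a new reading comes with each control period).
- robot.capture(name): name is "scene" or "top"; returns a dict with "img" (480x640x3 uint8, red, green, blue), "K" (3x3 intrinsics, pixels), "T" (4x4, takes a point from camera to world coordinates). Camera axes: x right, y down, z forward; pixel columns grow to the right and rows downward; lengths in mm; the calibration is good to about 2 mm. A picture is of the moment at which its call begins. There is no depth.
- robot.job_done(): hands the job in; it is judged then, once.
Trained networks look in the newest picture that a camera, given by its name, has taken for a name from the list of things; names that differ only in an ending like _2 or _b are one class to them, and where a whole thing is asked for, a point or a joint stands for the part that bears it (a point fixed in the world has none). Each returns a list of dicts, best first, with "score" (0 to 1); they miss things now and then, are a little off and sometimes report something else, mostly with a low value. They report only what shows in the picture. A call takes as long as a camera call. They do not tell look-alikes from the thing itself.
- robot.search_frame(label, camera): "position" ([column, row] in pixels, amid what is visible of it).
- robot.place_of(label, camera): "position" ([column, row] in pixels: a listed point, or the origin of a listed thing).
The state is a dict: "time_s": time; "joints": joint angles; "joint_vel": joint speeds; "joint_efforts": joint torques, N m; "eef_pos": TCP position; "tool_rot": TCP orientation; "force": force on the tool from outside, world axes, zero at the start; "wrist_torque": the same for the moment, N m; "grip_width": opening from 0.0 (shut) to 1.0 (fully open); "gripper_force": force on a finger pad.
Only numpy, scipy, OpenCV 4.12 (cv2) and the standard library are available. Lean on these libraries where they do the work, as an engineer would, in place of code of your own. Each camera call takes 0.05 s, during which the arm holds its last target. There are 200 camera calls.

### The job

Push the white well plate along the black stage until it sits square and flush against both the far rail and the left rail, and push the sliding jaw up against the plate so that it closes the remaining side and holds it there. Push only, with the fingers: do not lift or tip the plate, and leave the bottles, boxes and other things around it where they are. Finish clear of everything.

Things in the scene. Friction and masses are not known exactly. Their poses are not given: they have to be found in the camera images.
- stage: Fixed black stage on the bench, 230 mm (its x) by 305 mm (its y, -165 to +140 mm), 20 mm thick. Origin: on the bench under its middle; its top is 20 mm higher. x points away from the robot (within 0.35 rad), y left, z up. On its top stand two straight aluminium rails, the far rail and the left rail. A plate home against both has its centre at stage x = +57, y = +56 mm.
- corner (a point): Far left corner of the stage where the inner faces of the two rails meet at a right angle, on the stage's top (stage x = +100, y = +120 mm), with the stage's axes. Rails are 12 mm wide, 14 mm high. The far rail runs from here 260 mm along the stage's -y; the left rail runs from here 183 mm along its -x.
- well_plate: White plastic well plate with 24 grey wells (4 by 6), a flat box 86 mm (its x) by 128 mm (its y) by 22 mm high, about 0.12 kg, loose, lying flat on the stage nearer the robot than the far rail and to the right of the left rail, turned up to 0.2 rad relative to the stage. Origin: centre of its underside.
- jaw (a joint): Travel (m) of the aluminium jaw that slides on the right part of the stage along its +y only (left, towards plate and left rail): 0 to 0.130, starts at 0 to 0.015, friction about 2.5 N, stays where left. Its flat plate-side face is at stage y = -0.120 + travel; it meets a plate that is home at 0.112. Jaw: 70 mm along x, centred at stage x = +57 mm, 28 mm along y, 18 mm high.
- jaw_push (a point): Centre of the jaw's right-hand (outer, -y) face, 41 mm above the bench: halfway up the upright tab on the jaw's right edge (44 mm along x, 8 mm thick, top 61 mm above the bench). It moves with the jaw; pushing this face along the stage's +y closes the jaw.
- dropper: Bystander: small amber bottle, 28 mm across, 62 mm high, standing on the near left part of the stage, close beside the plate's path. Origin: centre of its underside.
- dishes: Bystander: stack of two round dishes, 88 mm across, 27 mm high, on the bench to the left of the stage. Origin: centre of its underside.
- tip_box: Bystander: grey box 80 x 60 x 45 mm on the bench to the right of the stage. Origin: centre of its underside.
- flask: Bystander: clear bottle, 70 mm across, 140 mm high, on the bench at one side. Origin: centre of its underside.
- jar: Bystander: amber jar, 70 mm across, 75 mm high, on the bench at one side. Origin: centre of its underside.
- marker: Bystander: marker pen 128 mm long, 14 mm thick, lying on the bench just beyond the stage's far edge, roughly along it. Origin: underside near its middle.
Mind the look-alikes: they are no part of the job. Leave any blue or pink look-alike of the well_plate alone.

How it is judged:
By the outcome, as a careful person would: the job done as asked, in the order asked, and still so for the second after the job is handed in, with the robot touching nothing.
It also fails if it takes over 45 s, if anything falls off the work surface, if the arm or the gripper's body presses on something with over 40 N, if the wrist force passes 120 N, or if a joint passes its speed limit or range.

## Working session

There is one attempt and no reset: what is moved stays moved. The work goes in short steps, Python scripts to look and compute and a tool call to move; the robot and the scene stay as the last step left them, time stands still between calls to the robot, and variables do not carry over. Pictures are saved under pics/ and viewed, at most 12 in all, crops included, and the job is handed in when it is done.

Besides the shell and the picture viewer there is one more tool, called after "Emit:" by a JSON object that holds its "api" and its "payload", one argument or row to a line. apply_moves: Moves the arm, as the interface text tells. Its arguments: {"type":"object","properties":{"motion":{"type":"array","items":{"type":"object","properties":{"translation":{"type":"array","items":{"type":"number"}},"turn":{"type":"array","items":{"type":"number"}}}}},"fingers":{"type":"number"},"grip_force":{"type":"number"}},"required":["motion"]}

```bash
mkdir -p pics; cat > h.py <<'E'
import numpy as np, cv2
from rig import robot
def ray(c,px,z):
    K,T=np.array(c['K']),np.array(c['T'])
    d=T[:3,:3]@np.linalg.inv(K)@np.array([px[0],px[1],1.]); o=T[:3,3]
    return o+d*(z-o[2])/d[2]
def proj(c,P):
    K,T=np.array(c['K']),np.array(c['T']); p=T[:3,:3].T@(np.array(P,float)-T[:3,3]); p=K@p; return p[:2]/p[2]
def save(c,n): cv2.imwrite(f'pics/{n}.png',c['img'][:,:,::-1])
E
python3 - <<'E'
from h import *
for n in('top','scene'):
    c=robot.capture(n); save(c,n+'0'); print(n,np.round(c['T'][:3],2).tolist(),np.round(c['K'],1).tolist())
    for l,z in(('stage',0),('corner',20),('well_plate',20),('jaw_push',41),('dropper',20),('dishes',0),('tip_box',0),('flask',0),('jar',0),('marker',0)):
        print(l,[(np.round(r['score'],2),np.round(r['position']).tolist(),np.round(ray(c,r['position'],z)[:2]).tolist()) for r in robot.place_of(l,n)[:3]])
o=robot.get_obs();print(o)
E
```

```text
top [[0.0, -0.99, 0.11, 461.39], [-1.0, -0.0, 0.0, 10.22], [-0.0, -0.11, -0.99, 1292.47]] [[496.1, 0.0, 318.6], [0.0, 496.1, 233.5], [0.0, 0.0, 1.0]]
stage [(np.float64(0.85), [271.0, 243.0], [576.0, 141.0])]
corner [(np.float64(0.96), [222.0, 210.0], [660.0, 266.0])]
well_plate [(np.float64(0.82), [270.0, 238.0], [588.0, 142.0]), (np.float64(0.61), [316.0, 150.0], [820.0, 25.0])]
jaw_push [(np.float64(0.78), [324.0, 212.0], [652.0, 4.0])]
dropper [(np.float64(0.52), [236.0, 284.0], [468.0, 227.0])]
dishes [(np.float64(0.95), [197.0, 252.0], [553.0, 334.0])]
tip_box [(np.float64(0.91), [380.0, 258.0], [537.0, -143.0])]
flask [(np.float64(0.71), [499.0, 242.0], [581.0, -455.0]), (np.float64(0.3), [276.0, 183.0], [734.0, 129.0])]
jar [(np.float64(0.83), [146.0, 250.0], [557.0, 469.0]), (np.float64(0.62), [323.0, 212.0], [657.0, 4.0])]
marker [(np.float64(0.69), [277.0, 182.0], [737.0, 127.0])]
scene [[-0.66, 0.44, -0.61, 1181.01], [0.75, 0.38, -0.54, 518.73], [-0.01, -0.82, -0.57, 593.46]] [[449.7, 0.0, 319.7], [0.0, 449.7, 245.4], [0.0, 0.0, 1.0]]
stage [(np.float64(0.88), [376.0, 285
[... 1067 characters left out ...]
nt_vel': array([ 0.00101176, -0.0002434 , -0.00113414,  0.00088856, -0.00142093,
       -0.00074733, -0.00070376]), 'joint_efforts': array([-2.51881429e-04, -7.65507460e+01,  2.24896051e+00, -2.86294216e+01,
        1.52529805e-02,  3.07775736e-03, -6.38787071e-06]), 'eef_pos': array([243.93353864, 629.37125027, 193.60672721]), 'tool_rot': array([[-9.32413251e-01,  3.61393870e-01, -2.32007356e-05],
       [ 3.61393870e-01,  9.32413251e-01, -5.09532735e-06],
       [ 1.97912533e-05, -1.31355544e-05, -1.00000000e+00]]), 'force': array([ 0.15360253, -0.65303788,  0.80726363]), 'wrist_torque': array([-0.0533881 , -0.02102466, -0.0211676 ]), 'gripper_force': 0.0, 'grip_width': 1.0015534520359102}
```

```bash
python3 - <<'E'
import cv2
a=cv2.imread('pics/top0.png')[130:310,180:400]; cv2.imwrite('pics/c1.png',cv2.resize(a,None,fx=3.3,fy=3.3,interpolation=cv2.INTER_CUBIC))
a=cv2.imread('pics/scene0.png')[180:400,230:530]; cv2.imwrite('pics/c2.png',cv2.resize(a,None,fx=2.6,fy=2.6,interpolation=cv2.INTER_CUBIC))
E
```

```text
(no output)
```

View pics/c1.png

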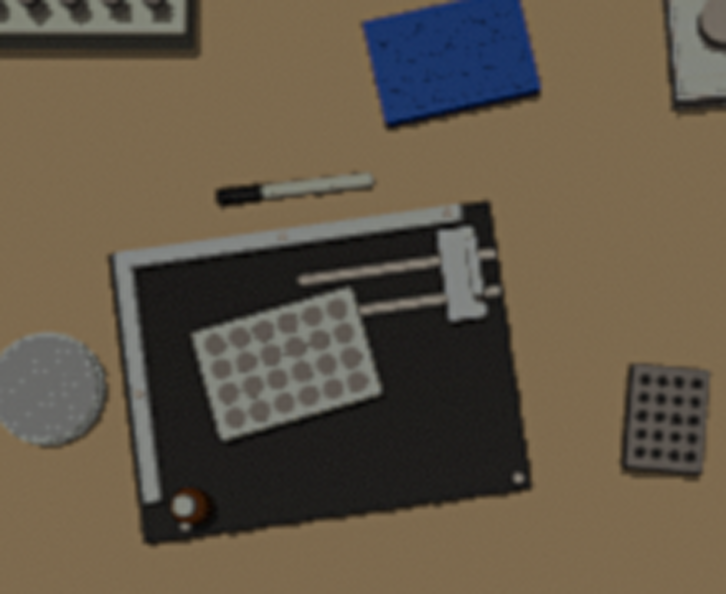

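View pics/c2.png

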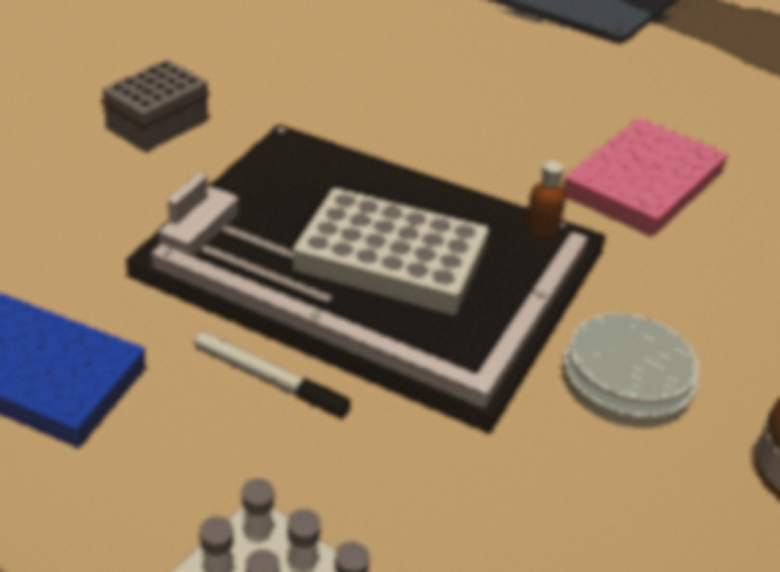

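The white plate with grey wells at top px (270,238) is the one meant: it lies on the stage. The look-alikes are blue at top px (316,150) and pink at scene px (476,251), both on the bench and not to be touched. The dropper is at top px ~(237,283) and the jaw at ~(320,213).

```bash
cat >> h.py <<'E'
from scipy.optimize import least_squares
def xf(p,x,y):
    c,s=np.cos(p[2]),np.sin(p[2]); return np.array([p[0]+c*x-s*y,p[1]+s*x+c*y])
def fit(pts,loc,p0):
    f=lambda p:np.ravel([xf(p,*l)-q[:2] for l,q in zip(loc,pts)])
    r=least_squares(f,p0); return r.x,np.round(r.fun,1)
def inv(p,q):
    c,s=np.cos(p[2]),np.sin(p[2]); d=np.array(q[:2])-p[:2]; return np.array([c*d[0]+s*d[1],-s*d[0]+c*d[1]])
def white(c):  # rectangle of the white plate's top via colour, returns pixel corners
    pass
E
python3 - <<'E'
from h import *
c=robot.capture('top'); cr=lambda u,v:((u+.5)/3.3-.5+180,(v+.5)/3.3-.5+130)
S,r=fit([ray(c,cr(*p),20) for p in((490,203),(110,255),(147,543),(530,490))],[(115,-165),(115,140),(-115,140),(-115,-165)],[577,141,.1]);print('stage',S,r)
# inner corner of rails top
print('corner pred',xf(S,100,120),'meas base', ray(c,cr(134,268),20)[:2],ray(c,cr(132,266),34)[:2])
P,r=fit([ray(c,cr(*p),42) for p in((352,289),(191,331),(223,440),(382,395))],[(43,-64),(43,64),(-43,64),(-43,-64)],[588,142,.2]);print('plate',P,r,'in stage',inv(S,P),P[2]-S[2])
for n,p,z in(('jaw tab top outer far',(476,230),61),('jawface far',(440,233),38),('jawface near',(450,318),38),('dropper',(190,505),70)):
    q=ray(c,cr(*p),z);print(n,q[:2],inv(S,q))
s=robot.capture('scene'); cs=lambda u,v:((u+.5)/2.6-.5+230,(v+.5)/2.6-.5+180)
S2,r=fit([ray(s,cs(*p),20) for p in((128,262),(491,418),(605,236),(280,127))],[(115,-165),(115,140),(-115,140),(-115,-165)],[577,141,.1]);print('stage2',S2,r)
P2,r=fit([ray(s,cs(*p),42) for p in((296,249),(463,290),(489,228),(337,188))],[(43,-64),(43,64),(-43,64),(-43,-64)],[588,142,.2]);print('plate2',P2,r,'in stage2',inv(S2,P2),P2[2]-S2[2])
q=ray(s,cs(545,228),20);print('drop',inv(S2,q)); q=ray(s,cs(207,176),61);print('tab top near',inv(S2,q)); q=ray(s,cs(170,210),61);print('tab top far',inv(S2,q))
E
```

```text
stage [5.74405760e+02 1.37570219e+02 1.41777502e-01] [ 1.7 -1.6  0.8  1.3 -2.   3.2 -0.5 -2.9]
corner pred [656.44603897 270.49648706] meas base [657.36960886 271.96716139] [656.78211046 270.68295344]
plate [5.80144891e+02 1.48048728e+02 2.77195466e-01] [ 1.  -0.5 -1.1 -1.  -0.1  1.7  0.2 -0.2] in stage [7.16219145 9.56241526] 0.13541796383910673
jaw tab top outer far [680.95474016   3.32180375] [  86.51020511 -147.95711088]
jawface far [682.6314888   31.13753489] [  92.10057629 -120.65740144]
jawface near [616.16456625  23.1296746 ] [  25.16902194 -119.19293818]
dropper [471.62480934 215.6444901 ] [-90.71755817  91.81416138]
stage2 [5.79186904e+02 1.39110733e+02 1.46917714e-01] [ 2.3 -3.1  0.7  4.1 -1.4  3.2 -1.7 -4.2]
plate2 [5.79560465e+02 1.48149119e+02 3.03447759e-01] [ 0.1 -0.4  3.5  2.2 -3.8  0.3  0.2 -2.2] in stage2 [1.69266315 8.88633067] 0.15653004531545284
drop [-98.64330641  93.1552481 ]
tab top near [  33.3343169  -141.10570589]
tab top far [  85.22523269 -139.92741098]
```

Emit:
{"api": "apply_moves", "payload": {
  "motion": [
    {"translation": [0.022, -0.041, 0], "turn": [0, 0, 0.043]},
    {"translation": [0.022, -0.041, 0], "turn": [0, 0, 0.043]},
    {"translation": [0.022, -0.041, 0], "turn": [0, 0, 0.043]},
    {"translation": [0.022, -0.041, 0], "turn": [0, 0, 0.043]},
    {"translation": [0.022, -0.041, 0], "turn": [0, 0, 0.043]},
    {"translation": [0.022, -0.041, 0], "turn": [0, 0, 0.043]},
    {"translation": [0.022, -0.041, 0], "turn": [0, 0, 0.043]},
    {"translation": [0.022, -0.041, 0], "turn": [0, 0, 0.043]}
  ],
  "fingers": 0.0854
}}

```text
time_s: 2.2
eef_pos: [420.7, 300.1, 193.8]
tool_rot: [[-1.0, 0.024, 0.001], [0.024, 1.0, 0.0], [-0.001, 0.0, -1.0]]
force: [0.8, -0.4, -0.5]
grip_width: 1.002
gripper_force: 0.0
```

Emit:
{"api": "apply_moves", "payload": {
  "motion": [
    {"translation": [0.022, -0.041, 0], "turn": [0, 0, 0.043]},
    {"translation": [0.022, -0.041, 0], "turn": [0, 0, 0.043]},
    {"translation": [0.022, -0.041, 0], "turn": [0, 0, 0.043]},
    {"translation": [0.021, -0.041, 0], "turn": [0, 0, 0.042]},
    {"translation": [0, 0, -0.03]},
    {"translation": [0, 0, -0.03]},
    {"translation": [0, 0, -0.03]},
    {"translation": [0, 0, 0]}
  ]
}}

```text
invalid input
```

Emit:
{"api": "apply_moves", "payload": {
  "motion": [
    {"translation": [0.022, -0.041, 0], "turn": [0, 0, 0.043]},
    {"translation": [0.022, -0.041, 0], "turn": [0, 0, 0.043]},
    {"translation": [0.022, -0.041, 0], "turn": [0, 0, 0.043]},
    {"translation": [0.021, -0.041, 0], "turn": [0, 0, 0.042]},
    {"translation": [0, 0, -0.03], "turn": [0, 0, 0]},
    {"translation": [0, 0, -0.03], "turn": [0, 0, 0]},
    {"translation": [0, 0, -0.03], "turn": [0, 0, 0]},
    {"translation": [0, 0, 0], "turn": [0, 0, 0]}
  ]
}}

```text
time_s: 3.2
eef_pos: [505.6, 136.9, 102.2]
tool_rot: [[-0.989, -0.145, -0.004], [-0.145, 0.989, -0.001], [0.004, -0.001, -1.0]]
force: [-0.4, 0.4, 1.0]
grip_width: 1.004
gripper_force: 0.0
```

Emit:
{"api": "apply_moves", "payload": {
  "motion": [
    {"translation": [0, 0, -0.04], "turn": [0, 0, 0]},
    {"translation": [0, 0, -0.03], "turn": [0, 0, 0]},
    {"translation": [0, 0, -0.018], "turn": [0, 0, 0]},
    {"translation": [0, 0, 0], "turn": [0, 0, 0]}
  ]
}}

```text
time_s: 3.7
eef_pos: [507.0, 137.5, 15.8]
tool_rot: [[-0.989, -0.145, -0.001], [-0.145, 0.989, -0.0], [0.001, -0.0, -1.0]]
force: [0.2, -0.1, 0.4]
grip_width: 0.998
gripper_force: 0.0
```

Emit:
{"api": "apply_moves", "payload": {
  "motion": [
    {"translation": [0.0079, 0.0011, 0], "turn": [0, 0, 0]},
    {"translation": [0.0079, 0.0011, 0], "turn": [0, 0, 0]},
    {"translation": [0.0079, 0.0011, 0], "turn": [0, 0, 0]},
    {"translation": [0.0079, 0.0011, 0], "turn": [0, 0, 0]},
    {"translation": [0.0079, 0.0011, 0], "turn": [0, 0, 0]},
    {"translation": [0, 0, 0], "turn": [0, 0, 0]}
  ]
}}

```text
time_s: 4.45
eef_pos: [547.1, 142.9, 15.5]
tool_rot: [[-0.99, -0.145, 0.0], [-0.145, 0.99, 0.0], [-0.0, 0.0, -1.0]]
force: [0.0, -1.1, -0.3]
grip_width: 0.998
gripper_force: 0.0
```

```bash
python3 - <<'E'
from h import *
s=robot.capture('scene'); save(s,'s1')
cv2.imwrite('pics/s1.png',cv2.resize(s['img'][160:400,230:530,::-1],None,fx=2.5,fy=2.5,interpolation=cv2.INTER_CUBIC)); print(robot.get_obs()['eef_pos'])
E
```

```text
[546.50433435 142.83056885  15.42581779]
```

View pics/s1.png

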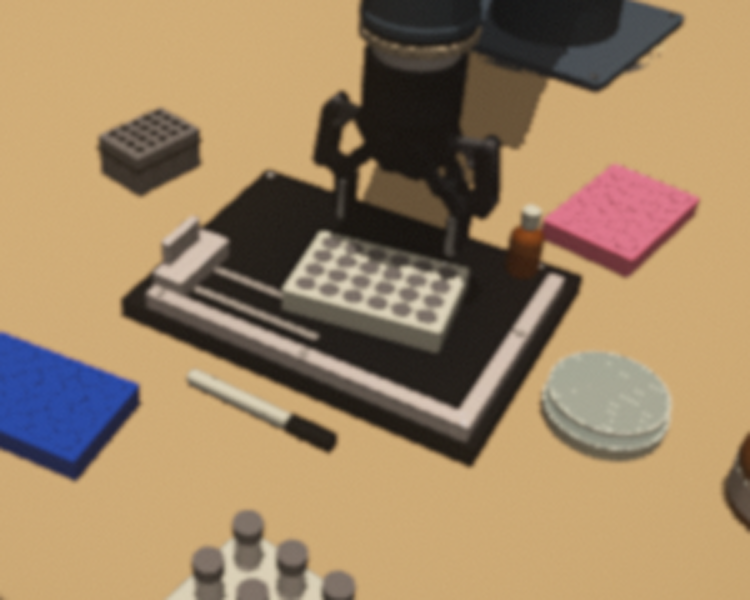

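Emit:
{"api": "apply_moves", "payload": {
  "motion": [
    {"translation": [0.0059, 0.0009, 0], "turn": [0, 0, 0]},
    {"translation": [0.0059, 0.0009, 0], "turn": [0, 0, 0]},
    {"translation": [0.0059, 0.0009, 0], "turn": [0, 0, 0]},
    {"translation": [0.004, 0.0006, 0], "turn": [0, 0, 0]},
    {"translation": [0.003, 0.0004, 0], "turn": [0, 0, 0]},
    {"translation": [0, 0, 0], "turn": [0, 0, 0]}
  ]
}}

```text
time_s: 5.25
eef_pos: [571.3, 146.6, 15.5]
tool_rot: [[-0.989, -0.145, 0.0], [-0.145, 0.989, -0.0], [0.0, -0.0, -1.0]]
force: [0.2, 0.4, 0.6]
grip_width: 0.999
gripper_force: 0.0
```

Emit:
{"api": "apply_moves", "payload": {
  "motion": [
    {"translation": [0.002, 0.0003, 0], "turn": [0, 0, 0]},
    {"translation": [0, 0, 0], "turn": [0, 0, 0]}
  ]
}}

```text
time_s: 5.5
eef_pos: [573.2, 146.9, 15.6]
tool_rot: [[-0.989, -0.145, 0.0], [-0.145, 0.989, 0.0], [-0.0, 0.0, -1.0]]
force: [-0.3, 0.5, 0.4]
grip_width: 1.002
gripper_force: 0.0
```

Emit:
{"api": "apply_moves", "payload": {
  "motion": [
    {"translation": [0.002, 0.0003, 0], "turn": [0, 0, 0]},
    {"translation": [0, 0, 0], "turn": [0, 0, 0]}
  ]
}}

```text
time_s: 5.75
eef_pos: [575.3, 147.2, 15.6]
tool_rot: [[-0.989, -0.145, 0.0], [-0.145, 0.989, 0.0], [-0.0, 0.0, -1.0]]
force: [0.7, 0.3, 0.1]
grip_width: 0.998
gripper_force: 0.0
```

Emit:
{"api": "apply_moves", "payload": {
  "motion": [
    {"translation": [0.002, 0.0003, 0], "turn": [0, 0, 0]},
    {"translation": [0, 0, 0], "turn": [0, 0, 0]}
  ]
}}

```text
time_s: 6.0
eef_pos: [577.3, 147.5, 15.6]
tool_rot: [[-0.989, -0.145, 0.0], [-0.145, 0.989, 0.0], [-0.0, 0.0, -1.0]]
force: [-0.4, 0.3, 0.5]
grip_width: 0.999
gripper_force: 0.0
```

Emit:
{"api": "apply_moves", "payload": {
  "motion": [
    {"translation": [0.002, 0.0003, 0], "turn": [0, 0, 0]},
    {"translation": [0, 0, 0], "turn": [0, 0, 0]}
  ]
}}

```text
time_s: 6.25
eef_pos: [579.3, 147.8, 15.6]
tool_rot: [[-0.989, -0.145, 0.0], [-0.145, 0.989, -0.0], [-0.0, -0.0, -1.0]]
force: [0.4, 0.0, 0.2]
grip_width: 1.002
gripper_force: 0.0
```

```bash
python3 - <<'E'
from h import *
s=robot.capture('scene')
cv2.imwrite('pics/s2.png',cv2.resize(s['img'][220:370,260:480,::-1],None,fx=3.5,fy=3.5,interpolation=cv2.INTER_CUBIC)); print(robot.get_obs()['eef_pos'])
E
```

```text
[579.25077899 147.77940627  15.57781964]
```

View pics/s2.png

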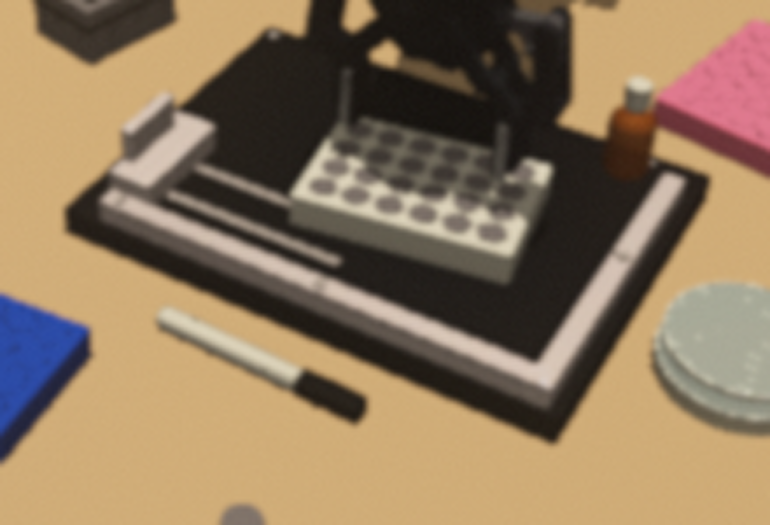

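```bash
python3 - <<'E'
from h import *
S=np.array([575.3,138,.143])
s=robot.capture('scene'); cs=lambda u,v:((u+.5)/3.5-.5+260,(v+.5)/3.5-.5+220)
P2,r=fit([ray(s,cs(*p),42) for p in((290,191),(514,250),(552,160),(352,118))],[(43,-64),(43,64),(-43,64),(-43,-64)],[588,142,.2]);print('plate2',P2,r,'in stage',inv(S,P2),P2[2]-S[2])
o=robot.get_obs()
for z in(16,29,42,55,70):
  for y in(-42.5,42.5):
    p=o['eef_pos']+o['tool_rot']@[0,y,0]; p[2]=z
    u=proj(s,p); print(z,y,((u-[260,220])*3.5).round())
print([ (r['score'],inv(S,ray(c,r['position'],20))) for c in [robot.capture('top')] for r in robot.place_of('well_plate','top')])
cv2.imwrite('pics/t2.png',cv2.resize(c['img'][150:310,190:370,::-1],None,fx=3.5,fy=3.5,interpolation=cv2.INTER_CUBIC)) if 0 else None
E
```

```text
plate2 [5.78780335e+02 1.46713893e+02 3.09779944e-01] [ 1.3  2.5  1.1  2.9  0.3  2.6 -2.7 -8.1] in stage [4.68665489 8.12895636] 0.1667799437917287
16 -42.5 [357. 188.]
16 42.5 [490. 239.]
29 -42.5 [358. 171.]
29 42.5 [493. 221.]
42 -42.5 [359. 153.]
42 42.5 [495. 203.]
55 -42.5 [360. 135.]
55 42.5 [497. 185.]
70 -42.5 [361. 114.]
70 42.5 [500. 163.]
[(0.91, array([ 233.73849326, -143.92684163])), (0.84, array([6.35505614, 4.20174515]))]
```

```bash
python3 - <<'E'
from h import *
c=robot.capture('top')
cv2.imwrite('pics/t2.png',cv2.resize(c['img'][150:310,190:370,::-1],None,fx=3.5,fy=3.5,interpolation=cv2.INTER_CUBIC))
o=robot.get_obs()
for z in(29,60):
  for y in(-42.5,42.5):
    p=o['eef_pos']+o['tool_rot']@[0,y,0]; p[2]=z; print(z,y,((proj(c,p)-[190,150])*3.5).round())
print(o['joints'],o['force'],o['wrist_torque'])
E
```

```text
29 -42.5 [328. 309.]
29 42.5 [213. 326.]
60 -42.5 [325. 305.]
60 42.5 [207. 322.]
[-0.32034021  0.66529691 -0.01261551  1.8372672   0.01306093  0.63913828
  1.37527598] [-0.36067254  0.45042113 -0.30540378] [ 0.03232366 -0.01283974  0.00285917]
```

View pics/t2.png

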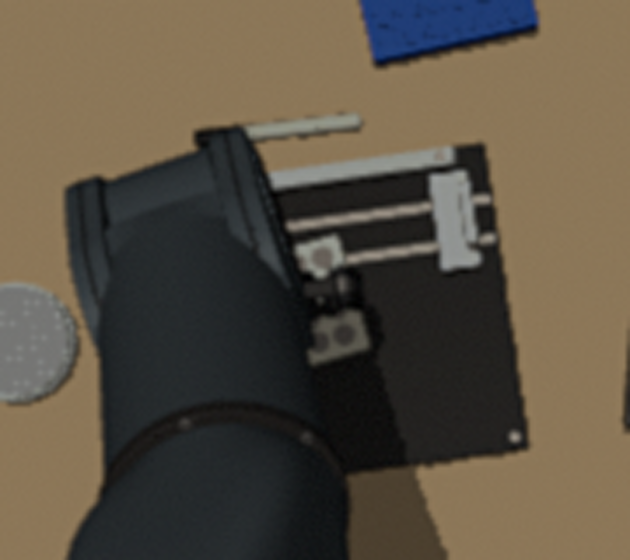

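The top view shows the fingers over the plate, which hasn't moved, so the open tips are higher than I assumed. I'll back off and measure the tip height.

Emit:
{"api": "apply_moves", "payload": {
  "motion": [
    {"translation": [0, 0, 0.03], "turn": [0, 0, 0]},
    {"translation": [0, 0, 0.03], "turn": [0, 0, 0]},
    {"translation": [-0.037, -0.0053, 0], "turn": [0, 0, 0]},
    {"translation": [-0.037, -0.0053, 0], "turn": [0, 0, 0]},
    {"translation": [0, 0, 0], "turn": [0, 0, 0]}
  ]
}}

```text
time_s: 7.12
eef_pos: [502.4, 136.6, 75.8]
tool_rot: [[-0.989, -0.145, -0.002], [-0.145, 0.989, -0.001], [0.002, -0.0, -1.0]]
force: [1.0, -0.2, -0.2]
grip_width: 1.002
gripper_force: 0.0
```

```bash
python3 - <<'E'
from h import *
s=robot.capture('scene')
cv2.imwrite('pics/s3.png',cv2.resize(s['img'][180:340,290:490,::-1],None,fx=3.5,fy=3.5,interpolation=cv2.INTER_CUBIC))
o=robot.get_obs(); print(o['eef_pos'])
for z in(60,76,89,102,120):
  for y in(-42.5,42.5):
    p=o['eef_pos']+o['tool_rot']@[0,y,0]; p[2]=z
    u=proj(s,p); print(z,y,((u-[290,180])*3.5).round())
E
```

```text
[504.58435669 137.14620627  75.99247747]
60 -42.5 [316. 205.]
60 42.5 [448. 249.]
76 -42.5 [318. 183.]
76 42.5 [451. 227.]
89 -42.5 [319. 165.]
89 42.5 [454. 208.]
102 -42.5 [321. 146.]
102 42.5 [457. 189.]
120 -42.5 [323. 120.]
120 42.5 [461. 162.]
```

View pics/s3.png

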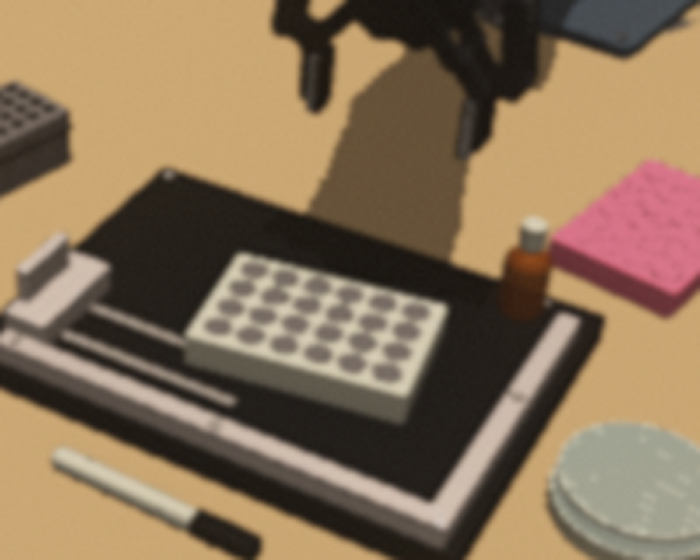

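Emit:
{"api": "apply_moves", "payload": {
  "motion": [
    {"translation": [0.0014, -0.0099, -0.03], "turn": [0, 0, 0]},
    {"translation": [0, 0, -0.03], "turn": [0, 0, 0]},
    {"translation": [0, 0, -0.01], "turn": [0, 0, 0]},
    {"translation": [0, 0, -0.006], "turn": [0, 0, 0]},
    {"translation": [0, 0, 0], "turn": [0, 0, 0]}
  ]
}}

```text
time_s: 7.8
eef_pos: [507.0, 127.5, -0.2]
tool_rot: [[-0.989, -0.145, 0.0], [-0.145, 0.989, 0.0], [-0.0, 0.0, -1.0]]
force: [0.5, -0.8, -0.2]
grip_width: 1.0
gripper_force: 0.0
```

Emit:
{"api": "apply_moves", "payload": {
  "motion": [
    {"translation": [0, 0, -0.004], "turn": [0, 0, 0]},
    {"translation": [0, 0, 0], "turn": [0, 0, 0]}
  ]
}}

```text
time_s: 8.05
eef_pos: [506.7, 127.4, -4.1]
tool_rot: [[-0.989, -0.145, 0.0], [-0.145, 0.989, 0.0], [-0.0, 0.0, -1.0]]
force: [-0.4, 0.2, 0.5]
grip_width: 0.997
gripper_force: 0.0
```

Emit:
{"api": "apply_moves", "payload": {
  "motion": [
    {"translation": [0, 0, -0.004], "turn": [0, 0, 0]},
    {"translation": [0, 0, 0], "turn": [0, 0, 0]}
  ]
}}

```text
time_s: 8.3
eef_pos: [506.4, 127.2, -8.6]
tool_rot: [[-0.989, -0.145, -0.0], [-0.145, 0.989, -0.0], [0.0, -0.0, -1.0]]
force: [0.6, 0.6, 0.4]
grip_width: 1.0
gripper_force: 0.0
```

```bash
python3 - <<'E'
from h import *
s=robot.capture('scene')
cv2.imwrite('pics/s4.png',cv2.resize(s['img'][180:340,290:490,::-1],None,fx=3.5,fy=3.5,interpolation=cv2.INTER_CUBIC))
o=robot.get_obs(); print(o['eef_pos'])
for z in(-10,10,30,50):
  for y in(-42.5,42.5):
    p=o['eef_pos']+o['tool_rot']@[0,y,0]; p[2]=z
    u=proj(s,p); print(z,y,((u-[290,180])*3.5).round())
E
```

```text
[506.44245364 127.24864376  -8.49348768]
-10 -42.5 [293. 293.]
-10 42.5 [419. 338.]
10 -42.5 [295. 267.]
10 42.5 [422. 312.]
30 -42.5 [297. 241.]
30 42.5 [426. 286.]
50 -42.5 [299. 214.]
50 42.5 [430. 258.]
```

View pics/s4.png

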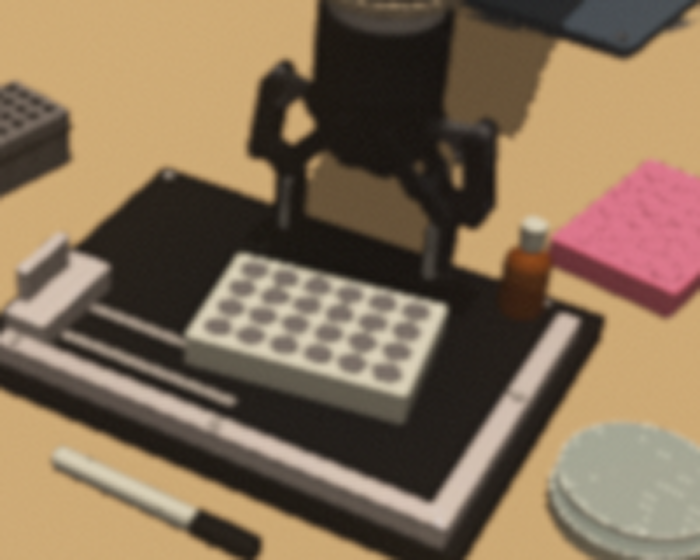

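Emit:
{"api": "apply_moves", "payload": {
  "motion": [
    {"translation": [0, 0, -0.004], "turn": [0, 0, 0]},
    {"translation": [0, 0, 0], "turn": [0, 0, 0]}
  ]
}}

```text
time_s: 8.6
eef_pos: [506.3, 127.2, -12.7]
tool_rot: [[-0.989, -0.145, -0.0], [-0.145, 0.989, -0.0], [0.001, -0.0, -1.0]]
force: [-0.1, -0.5, 0.5]
grip_width: 0.997
gripper_force: 0.0
```

Emit:
{"api": "apply_moves", "payload": {
  "motion": [
    {"translation": [0, 0, -0.003], "turn": [0, 0, 0]},
    {"translation": [0, 0, 0], "turn": [0, 0, 0]}
  ]
}}

```text
time_s: 8.85
eef_pos: [506.4, 127.2, -15.7]
tool_rot: [[-0.989, -0.145, -0.0], [-0.145, 0.989, -0.0], [0.0, -0.0, -1.0]]
force: [0.5, -0.5, 0.8]
grip_width: 1.002
gripper_force: 0.0
```

Emit:
{"api": "apply_moves", "payload": {
  "motion": [
    {"translation": [0.0079, 0.0011, 0], "turn": [0, 0, 0]},
    {"translation": [0.0079, 0.0011, 0], "turn": [0, 0, 0]},
    {"translation": [0.0059, 0.0009, 0], "turn": [0, 0, 0]},
    {"translation": [0.0059, 0.0009, 0], "turn": [0, 0, 0]}
  ]
}}

```text
time_s: 9.35
eef_pos: [534.4, 131.4, -15.4]
tool_rot: [[-0.989, -0.145, -0.0], [-0.145, 0.989, 0.0], [0.0, 0.0, -1.0]]
force: [-1.5, 0.4, 1.2]
grip_width: 1.002
gripper_force: 0.5
```

Emit:
{"api": "apply_moves", "payload": {
  "motion": [
    {"translation": [0.0059, 0.0009, 0], "turn": [0, 0, 0]},
    {"translation": [0.0059, 0.0009, 0], "turn": [0, 0, 0]}
  ]
}}

```text
time_s: 9.6
eef_pos: [546.3, 133.1, -15.4]
tool_rot: [[-0.989, -0.145, -0.0], [-0.145, 0.989, -0.0], [0.0, -0.0, -1.0]]
force: [-0.8, 0.7, 0.3]
grip_width: 1.002
gripper_force: 0.5
```

```bash
cat >> h.py <<'E'
S=np.array([575.3,138,.143])
def where():
    for n in('scene','top'):
        c=robot.capture(n)
        for l,z in(('well_plate',20),('dropper',20),('jaw_push',41)):
            for r in robot.place_of(l,n):
                q=inv(S,ray(c,r['position'],z))
                if abs(q[0])<125 and abs(q[1])<170: print(n,l,round(r['score'],2),q.round(1))
    o=robot.get_obs(); print('tool',inv(S,o['eef_pos']).round(1),o['eef_pos'].round(1),o['force'].round(1)); 
E
python3 -c "
from h import *
where()"
```

```text
scene well_plate 0.7 [27.2 -6.2]
scene dropper 0.71 [-93.8  89.6]
scene dropper 0.33 [  31.9 -167. ]
scene jaw_push 0.79 [  62.3 -147. ]
scene jaw_push 0.53 [-76.3  94.9]
top well_plate 0.91 [29.3 -4.2]
top jaw_push 0.75 [  66.5 -143.8]
tool [-29.9  -0.7] [545.8 133.  -15.4] [-0.6  0.5  0.4]
```

Emit:
{"api": "apply_moves", "payload": {
  "motion": [
    {"translation": [0.0059, 0.0009, 0], "turn": [0, 0, 0]},
    {"translation": [0.0059, 0.0009, 0], "turn": [0, 0, 0]},
    {"translation": [0.0059, 0.0009, 0], "turn": [0, 0, 0]},
    {"translation": [0.004, 0.0006, 0], "turn": [0, 0, 0]},
    {"translation": [0.003, 0.0004, 0], "turn": [0, 0, 0]},
    {"translation": [0, 0, 0], "turn": [0, 0, 0]}
  ]
}}

```text
time_s: 10.75
eef_pos: [571.1, 136.8, -15.4]
tool_rot: [[-0.989, -0.145, 0.001], [-0.145, 0.989, 0.0], [-0.001, 0.0, -1.0]]
force: [0.3, -0.1, -0.6]
grip_width: 0.998
gripper_force: 0.0
```

Emit:
{"api": "apply_moves", "payload": {
  "motion": [
    {"translation": [0.002, 0.0003, 0], "turn": [0, 0, 0]},
    {"translation": [0, 0, 0], "turn": [0, 0, 0]}
  ]
}}

```text
time_s: 11.0
eef_pos: [572.8, 137.1, -15.4]
tool_rot: [[-0.989, -0.145, 0.0], [-0.145, 0.989, 0.0], [-0.0, 0.0, -1.0]]
force: [-0.2, -0.1, 0.2]
grip_width: 1.001
gripper_force: 0.1
```

Emit:
{"api": "apply_moves", "payload": {
  "motion": [
    {"translation": [0.002, 0.0003, 0], "turn": [0, 0, 0]},
    {"translation": [0, 0, 0], "turn": [0, 0, 0]}
  ]
}}

```text
time_s: 11.25
eef_pos: [574.9, 137.4, -15.4]
tool_rot: [[-0.989, -0.145, 0.0], [-0.145, 0.989, 0.0], [-0.0, 0.0, -1.0]]
force: [-0.7, -0.6, 0.4]
grip_width: 0.999
gripper_force: 0.1
```

Emit:
{"api": "apply_moves", "payload": {
  "motion": [
    {"translation": [0.002, 0.0003, 0], "turn": [0, 0, 0]},
    {"translation": [0, 0, 0], "turn": [0, 0, 0]}
  ]
}}

```text
time_s: 11.5
eef_pos: [576.9, 137.7, -15.4]
tool_rot: [[-0.989, -0.145, 0.0], [-0.145, 0.989, 0.0], [-0.0, -0.0, -1.0]]
force: [-0.5, 0.2, 0.1]
grip_width: 1.001
gripper_force: 0.1
```

Tool is at stage x ≈ 1.5, so contact is expected soon.

Emit:
{"api": "apply_moves", "payload": {
  "motion": [
    {"translation": [0.002, 0.0003, 0], "turn": [0, 0, 0]},
    {"translation": [0, 0, 0], "turn": [0, 0, 0]}
  ]
}}

```text
time_s: 11.75
eef_pos: [577.8, 137.7, -15.6]
tool_rot: [[-0.989, -0.145, -0.002], [-0.145, 0.989, -0.001], [0.002, -0.0, -1.0]]
force: [-4.6, -0.4, 3.3]
grip_width: 0.999
gripper_force: 2.3
```

Emit:
{"api": "apply_moves", "payload": {
  "motion": [
    {"translation": [0.0015, 0.0002, 0], "turn": [0, 0, 0]},
    {"translation": [0, 0, 0], "turn": [0, 0, 0]}
  ]
}}

```text
time_s: 12.0
eef_pos: [577.7, 137.7, -15.7]
tool_rot: [[-0.989, -0.145, -0.004], [-0.145, 0.989, -0.001], [0.004, -0.0, -1.0]]
force: [-9.3, -1.3, 6.9]
grip_width: 1.001
gripper_force: 4.7
```

```bash
python3 -c "
from h import *
where()"
```

```text
scene well_plate 0.75 [63.9 -4. ]
scene dropper 0.6 [ 98.8 119.9]
scene dropper 0.56 [-95.8  84.5]
scene jaw_push 0.96 [  61.8 -147.4]
top dropper 0.17 [103.4 126.2]
top jaw_push 0.82 [  64.1 -147.8]
top jaw_push 0.34 [49.5 -5.1]
tool [ 2.4 -0.6] [577.7 137.7 -15.7] [-9.  -2.1  7.4]
```

Emit:
{"api": "apply_moves", "payload": {
  "motion": [
    {"translation": [-0.0089, -0.0013, 0], "turn": [0, 0, 0]},
    {"translation": [-0.0089, -0.0013, 0], "turn": [0, 0, 0]},
    {"translation": [0, 0, 0.03], "turn": [0, 0, 0]},
    {"translation": [0, 0, 0.03], "turn": [0, 0, 0]},
    {"translation": [0, 0, 0.03], "turn": [0, 0, 0]}
  ]
}}

```text
time_s: 13.02
eef_pos: [562.3, 135.6, 75.6]
tool_rot: [[-0.989, -0.145, 0.001], [-0.145, 0.989, 0.0], [-0.001, 0.0, -1.0]]
force: [0.0, 0.4, 0.4]
grip_width: 0.998
gripper_force: 0.0
```

Emit:
{"api": "apply_moves", "payload": {
  "motion": [
    {"translation": [0.01, -0.0104, 0], "turn": [0, 0, -0.175]},
    {"translation": [0.01, -0.0104, 0], "turn": [0, 0, -0.175]},
    {"translation": [0.01, -0.0104, 0], "turn": [0, 0, -0.175]},
    {"translation": [0.01, -0.0104, 0], "turn": [0, 0, -0.175]},
    {"translation": [0.01, -0.0104, 0], "turn": [0, 0, -0.175]},
    {"translation": [0.01, -0.0104, 0], "turn": [0, 0, -0.175]},
    {"translation": [0.01, -0.0104, 0], "turn": [0, 0, -0.175]},
    {"translation": [0.01, -0.0104, 0], "turn": [0, 0, -0.175]}
  ],
  "fingers": 0.04
}}

```text
time_s: 14.02
eef_pos: [642.7, 52.1, 74.6]
tool_rot: [[-0.305, 0.952, 0.001], [0.952, 0.305, -0.0], [-0.0, 0.001, -1.0]]
force: [0.5, 0.3, 0.4]
grip_width: 0.468
gripper_force: 0.0
```

Emit:
{"api": "apply_moves", "payload": {
  "motion": [
    {"translation": [0, 0, 0], "turn": [0, 0, -0.171]},
    {"translation": [0, 0, 0], "turn": [0, 0, 0]}
  ]
}}

```text
time_s: 14.28
eef_pos: [642.2, 52.5, 74.4]
tool_rot: [[-0.146, 0.989, 0.0], [0.989, 0.146, -0.0], [-0.0, 0.0, -1.0]]
force: [1.0, -0.3, -0.2]
grip_width: 0.469
gripper_force: 0.0
```

```bash
python3 - <<'E'
from h import *
where()
s=robot.capture('scene')
cv2.imwrite('pics/s5.png',cv2.resize(s['img'][190:370,260:480,::-1],None,fx=3.3,fy=3.3,interpolation=cv2.INTER_CUBIC))
o=robot.get_obs(); print(o['tool_rot'].round(3).tolist())
for z in(75,90,105,120):
  for y in(-20,20):
    p=o['eef_pos']+o['tool_rot']@[0,y,0]; p[2]=z
    print(z,y,((proj(s,p)-[260,190])*3.3).round())
for y in(-68,-60): print('plate face',y,[((proj(s,[*xf(S,x,y),42])-[260,190])*3.3).round() for x in(14,100)])
E
```

```text
scene well_plate 0.68 [55.6 -2.4]
scene dropper 0.67 [-82.3  94.5]
scene jaw_push 0.55 [  55.1 -156.1]
top jaw_push 0.7 [  60.1 -144.7]
tool [ 54.2 -94.3] [642.4  52.4  74.7] [-0.3  0.3  0.4]
[[-0.145, 0.989, 0.0], [0.989, 0.145, 0.0], [0.0, 0.0, -1.0]]
75 -20 [229. 191.]
75 20 [193. 225.]
90 -20 [229. 171.]
90 20 [192. 204.]
105 -20 [229. 150.]
105 20 [192. 183.]
120 -20 [229. 129.]
120 20 [192. 161.]
plate face -68 [array([282., 232.]), array([207., 308.])]
plate face -60 [array([293., 236.]), array([218., 313.])]
```

View pics/s5.png

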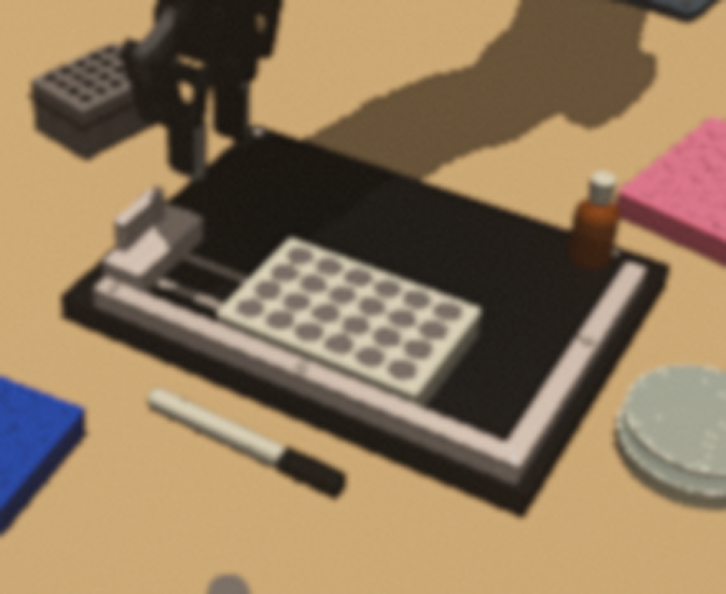

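Emit:
{"api": "apply_moves", "payload": {
  "motion": [
    {"translation": [0, 0, -0.035], "turn": [0, 0, 0]},
    {"translation": [0, 0, -0.025], "turn": [0, 0, 0]},
    {"translation": [0, 0, -0.014], "turn": [0, 0, 0]},
    {"translation": [0, 0, 0], "turn": [0, 0, 0]}
  ]
}}

```text
time_s: 15.22
eef_pos: [641.9, 52.3, -0.1]
tool_rot: [[-0.145, 0.989, -0.001], [0.989, 0.145, -0.0], [-0.0, -0.001, -1.0]]
force: [-0.1, 0.7, 0.7]
grip_width: 0.465
gripper_force: 0.0
```

Emit:
{"api": "apply_moves", "payload": {
  "motion": [
    {"translation": [0, 0, -0.004], "turn": [0, 0, 0]},
    {"translation": [0, 0, -0.003], "turn": [0, 0, 0]},
    {"translation": [0, 0, 0], "turn": [0, 0, 0]}
  ]
}}

```text
time_s: 15.6
eef_pos: [642.5, 52.5, -6.2]
tool_rot: [[-0.145, 0.989, 0.0], [0.989, 0.145, 0.0], [0.0, 0.0, -1.0]]
force: [1.3, -0.6, -0.3]
grip_width: 0.474
gripper_force: 0.0
```

Emit:
{"api": "apply_moves", "payload": {
  "motion": [
    {"translation": [-0.0011, 0.0079, 0], "turn": [0, 0, 0]},
    {"translation": [-0.0011, 0.0079, 0], "turn": [0, 0, 0]},
    {"translation": [-0.0011, 0.0079, 0], "turn": [0, 0, 0]},
    {"translation": [-0.0009, 0.0059, 0], "turn": [0, 0, 0]},
    {"translation": [-0.0009, 0.0059, 0], "turn": [0, 0, 0]}
  ]
}}

```text
time_s: 16.23
eef_pos: [637.2, 88.0, -6.4]
tool_rot: [[-0.144, 0.99, 0.0], [0.99, 0.144, -0.0], [-0.0, 0.0, -1.0]]
force: [-0.9, -0.9, 0.5]
grip_width: 0.466
gripper_force: 0.8
```

```bash
python3 -c "
from h import *
where()"
```

```text
scene well_plate 0.96 [57.  17.4]
scene dropper 0.7 [-96.2  91.5]
scene jaw_push 0.69 [  59.1 -145.8]
top jaw_push 0.67 [  61.7 -143.1]
tool [ 54.2 -58.6] [637.3  87.7  -6.4] [-0.5 -0.7  0.6]
```

Emit:
{"api": "apply_moves", "payload": {
  "motion": [
    {"translation": [-0.0009, 0.0059, 0], "turn": [0, 0, 0]},
    {"translation": [-0.0009, 0.0059, 0], "turn": [0, 0, 0]},
    {"translation": [-0.0009, 0.0059, 0], "turn": [0, 0, 0]},
    {"translation": [-0.0009, 0.0059, 0], "turn": [0, 0, 0]},
    {"translation": [-0.0009, 0.0059, 0], "turn": [0, 0, 0]},
    {"translation": [-0.0006, 0.004, 0], "turn": [0, 0, 0]},
    {"translation": [0, 0, 0], "turn": [0, 0, 0]}
  ]
}}

```text
time_s: 17.5
eef_pos: [632.0, 122.2, -6.5]
tool_rot: [[-0.145, 0.989, -0.0], [0.989, 0.145, 0.0], [0.0, -0.0, -1.0]]
force: [-0.1, 0.2, 0.9]
grip_width: 0.472
gripper_force: 0.0
```

Emit:
{"api": "apply_moves", "payload": {
  "motion": [
    {"translation": [-0.0003, 0.002, 0], "turn": [0, 0, 0]},
    {"translation": [0, 0, 0], "turn": [0, 0, 0]}
  ]
}}

```text
time_s: 17.75
eef_pos: [631.8, 123.5, -6.5]
tool_rot: [[-0.144, 0.99, -0.0], [0.99, 0.144, 0.0], [0.0, -0.0, -1.0]]
force: [-0.6, -0.1, 0.1]
grip_width: 0.465
gripper_force: 0.0
```

Emit:
{"api": "apply_moves", "payload": {
  "motion": [
    {"translation": [-0.0003, 0.002, 0], "turn": [0, 0, 0]},
    {"translation": [0, 0, 0], "turn": [0, 0, 0]}
  ]
}}

```text
time_s: 18.0
eef_pos: [631.5, 125.5, -6.4]
tool_rot: [[-0.145, 0.989, -0.0], [0.989, 0.145, 0.0], [0.0, -0.0, -1.0]]
force: [0.7, 0.1, 0.3]
grip_width: 0.474
gripper_force: 0.1
```

Emit:
{"api": "apply_moves", "payload": {
  "motion": [
    {"translation": [-0.0003, 0.0015, 0], "turn": [0, 0, 0]},
    {"translation": [0, 0, 0], "turn": [0, 0, 0]}
  ]
}}

```text
time_s: 18.25
eef_pos: [631.4, 126.5, -6.4]
tool_rot: [[-0.144, 0.99, 0.0], [0.99, 0.144, -0.001], [-0.001, 0.0, -1.0]]
force: [0.1, -2.5, 0.1]
grip_width: 0.469
gripper_force: 1.1
```

Emit:
{"api": "apply_moves", "payload": {
  "motion": [
    {"translation": [-0.0002, 0.0015, 0], "turn": [0, 0, 0]},
    {"translation": [0, 0, 0], "turn": [0, 0, 0]}
  ]
}}

```text
time_s: 18.5
eef_pos: [631.5, 126.5, -6.3]
tool_rot: [[-0.143, 0.99, 0.001], [0.99, 0.143, -0.002], [-0.002, 0.0, -1.0]]
force: [0.7, -5.9, -0.3]
grip_width: 0.47
gripper_force: 3.1
```

```bash
python3 - <<'E'
from h import *
where()
s=robot.capture('scene')
cv2.imwrite('pics/s6.png',cv2.resize(s['img'][220:350,290:480,::-1],None,fx=4,fy=4,interpolation=cv2.INTER_CUBIC))
E
```

```text
scene well_plate 0.83 [52.1 56.5]
scene dropper 0.9 [-94.1  88.9]
scene jaw_push 0.65 [  57.8 -148.2]
top jaw_push 0.87 [  55.  -146.2]
tool [ 54.  -19.4] [631.6 126.5  -6.3] [ 0.5 -6.6  0. ]
```

View pics/s6.png

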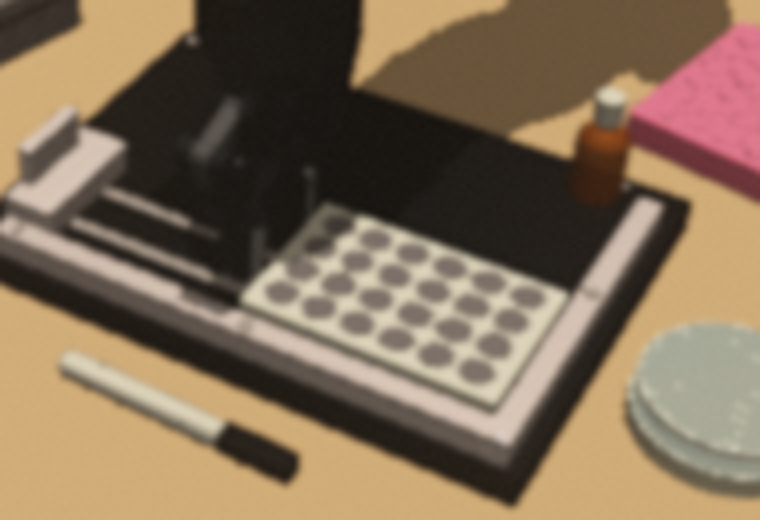

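Emit:
{"api": "apply_moves", "payload": {
  "motion": [
    {"translation": [0.001, -0.007, 0], "turn": [0, 0, 0]},
    {"translation": [0.001, -0.007, 0], "turn": [0, 0, 0]},
    {"translation": [0, 0, 0.04], "turn": [0, 0, 0]},
    {"translation": [0, 0, 0.04], "turn": [0, 0, 0]}
  ]
}}

```text
time_s: 19.45
eef_pos: [632.7, 114.0, 74.2]
tool_rot: [[-0.144, 0.99, -0.001], [0.99, 0.144, -0.0], [0.0, -0.001, -1.0]]
force: [0.6, 0.2, -0.3]
grip_width: 0.465
gripper_force: 0.0
```

Emit:
{"api": "apply_moves", "payload": {
  "motion": [
    {"translation": [-0.0218, 0.0185, 0], "turn": [0, 0, 0]},
    {"translation": [-0.0218, 0.0185, 0], "turn": [0, 0, 0]},
    {"translation": [-0.0218, 0.0185, 0], "turn": [0, 0, 0]},
    {"translation": [-0.0218, 0.0185, 0], "turn": [0, 0, 0]},
    {"translation": [0, 0, -0.03], "turn": [0, 0, 0]},
    {"translation": [0, 0, -0.025], "turn": [0, 0, 0]},
    {"translation": [0, 0, -0.015], "turn": [0, 0, 0]},
    {"translation": [0, 0, 0], "turn": [0, 0, 0]}
  ],
  "fingers": 0.0
}}

```text
time_s: 20.45
eef_pos: [545.4, 188.0, 2.9]
tool_rot: [[-0.144, 0.99, -0.002], [0.99, 0.144, -0.0], [-0.0, -0.002, -1.0]]
force: [0.2, -0.2, -0.3]
grip_width: -0.004
gripper_force: 0.0
```

```bash
python3 - <<'E'
from h import *
where()
print(robot.get_obs()['grip_width'])
E
```

```text
scene well_plate 0.96 [62.4 56.7]
scene dropper 0.62 [-93.3  89.4]
scene jaw_push 0.76 [  51.3 -148.8]
top well_plate 0.65 [51.2 53.9]
top well_plate 0.54 [-93.5  95.2]
top dropper 0.53 [-89.5 103.5]
top jaw_push 0.57 [  60.8 -141.9]
tool [-21.6  54.2] [546.2 188.5   4.1] [ 0.8 -0.3 -0.4]
-0.0014367074937230238
```

Emit:
{"api": "apply_moves", "payload": {
  "motion": [
    {"translation": [0, 0, -0.004], "turn": [0, 0, 0]},
    {"translation": [0.0059, 0.0009, 0], "turn": [0, 0, 0]},
    {"translation": [0.004, 0.0006, 0], "turn": [0, 0, 0]},
    {"translation": [0.002, 0.0003, 0], "turn": [0, 0, 0]}
  ]
}}

```text
time_s: 21.35
eef_pos: [558.3, 190.1, -0.5]
tool_rot: [[-0.144, 0.99, 0.0], [0.99, 0.144, -0.0], [-0.0, 0.0, -1.0]]
force: [-0.1, 1.1, -0.9]
grip_width: 0.003
gripper_force: 0.0
```

Emit:
{"api": "apply_moves", "payload": {
  "motion": [
    {"translation": [0.002, 0.0003, 0], "turn": [0, 0, 0]},
    {"translation": [0.002, 0.0003, 0], "turn": [0, 0, 0]}
  ]
}}

```text
time_s: 21.6
eef_pos: [561.8, 190.8, -0.4]
tool_rot: [[-0.144, 0.99, -0.0], [0.99, 0.144, -0.0], [0.0, -0.0, -1.0]]
force: [-0.2, -0.1, -0.5]
grip_width: 0.0
gripper_force: 0.0
```

Emit:
{"api": "apply_moves", "payload": {
  "motion": [
    {"translation": [0.002, 0.0003, 0], "turn": [0, 0, 0]},
    {"translation": [0, 0, 0], "turn": [0, 0, 0]}
  ]
}}

```text
time_s: 21.85
eef_pos: [563.9, 191.1, -0.4]
tool_rot: [[-0.144, 0.99, 0.0], [0.99, 0.144, -0.0], [-0.0, 0.0, -1.0]]
force: [-0.1, 0.4, 0.0]
grip_width: -0.0
gripper_force: 0.0
```

Emit:
{"api": "apply_moves", "payload": {
  "motion": [
    {"translation": [0.002, 0.0003, 0], "turn": [0, 0, 0]},
    {"translation": [0, 0, 0], "turn": [0, 0, 0]}
  ]
}}

```text
time_s: 22.1
eef_pos: [565.9, 191.4, -0.4]
tool_rot: [[-0.145, 0.99, 0.0], [0.99, 0.145, 0.0], [0.0, 0.0, -1.0]]
force: [-0.1, 1.4, 0.2]
grip_width: -0.001
gripper_force: 0.0
```

Emit:
{"api": "apply_moves", "payload": {
  "motion": [
    {"translation": [0.002, 0.0003, 0], "turn": [0, 0, 0]},
    {"translation": [0, 0, 0], "turn": [0, 0, 0]}
  ]
}}

```text
time_s: 22.35
eef_pos: [567.9, 191.7, -0.4]
tool_rot: [[-0.145, 0.99, 0.0], [0.99, 0.145, -0.0], [-0.0, 0.0, -1.0]]
force: [0.8, 0.7, 0.2]
grip_width: 0.001
gripper_force: 0.0
```

Emit:
{"api": "apply_moves", "payload": {
  "motion": [
    {"translation": [0.0015, 0.0002, 0], "turn": [0, 0, 0]},
    {"translation": [0, 0, 0], "turn": [0, 0, 0]}
  ]
}}

```text
time_s: 22.6
eef_pos: [569.4, 191.9, -0.4]
tool_rot: [[-0.144, 0.99, 0.0], [0.99, 0.144, 0.0], [-0.0, 0.0, -1.0]]
force: [-0.6, -0.8, 0.9]
grip_width: -0.002
gripper_force: 0.0
```

Emit:
{"api": "apply_moves", "payload": {
  "motion": [
    {"translation": [0.0015, 0.0002, 0], "turn": [0, 0, 0]},
    {"translation": [0, 0, 0], "turn": [0, 0, 0]}
  ]
}}

```text
time_s: 22.85
eef_pos: [570.9, 192.0, -0.4]
tool_rot: [[-0.144, 0.99, 0.0], [0.99, 0.144, -0.0], [-0.0, 0.0, -1.0]]
force: [-0.2, 0.5, 0.8]
grip_width: -0.001
gripper_force: 0.0
```

Emit:
{"api": "apply_moves", "payload": {
  "motion": [
    {"translation": [0.0015, 0.0002, 0], "turn": [0, 0, 0]},
    {"translation": [0, 0, 0], "turn": [0, 0, 0]}
  ]
}}

```text
time_s: 23.1
eef_pos: [572.4, 192.3, -0.4]
tool_rot: [[-0.144, 0.99, 0.0], [0.99, 0.144, -0.0], [-0.0, 0.0, -1.0]]
force: [-0.1, -0.8, 0.5]
grip_width: -0.004
gripper_force: 0.0
```

```bash
python3 - <<'E'
from h import *
where()
s=robot.capture('scene')
cv2.imwrite('pics/s7.png',cv2.resize(s['img'][220:350,290:480,::-1],None,fx=4,fy=4,interpolation=cv2.INTER_CUBIC))
E
```

```text
scene well_plate 0.76 [54.1 52.9]
scene dropper 0.75 [-99.3  93.8]
scene jaw_push 0.88 [  51.  -147.7]
scene jaw_push 0.24 [44.6 15.5]
top well_plate 0.85 [59.5 44.3]
top dropper 0.58 [-92.5 104.1]
top jaw_push 0.53 [  61.  -138.8]
tool [ 4.7 54.2] [ 5.722e+02  1.923e+02 -4.000e-01] [ 0.3 -0.3 -0.3]
```

View pics/s7.png

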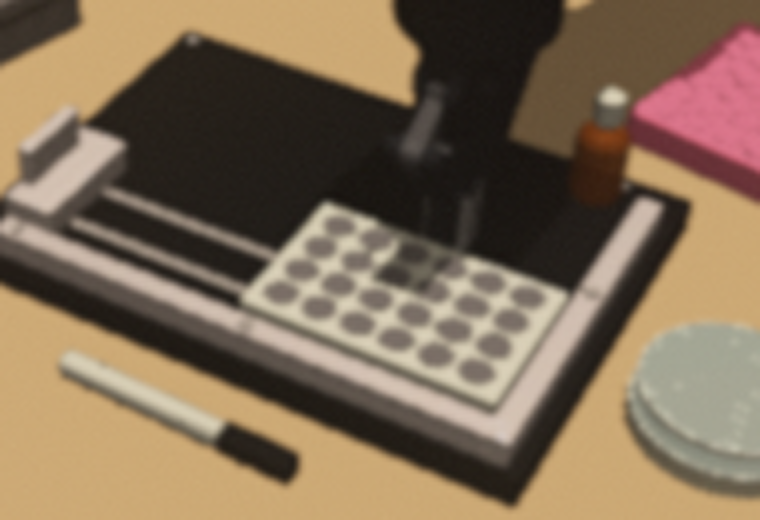

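Emit:
{"api": "apply_moves", "payload": {
  "motion": [
    {"translation": [0.0015, 0.0002, 0], "turn": [0, 0, 0]},
    {"translation": [0, 0, 0], "turn": [0, 0, 0]}
  ]
}}

```text
time_s: 23.8
eef_pos: [574.0, 192.5, -0.4]
tool_rot: [[-0.144, 0.99, 0.0], [0.99, 0.144, 0.0], [0.0, 0.0, -1.0]]
force: [-0.1, -0.7, 0.5]
grip_width: -0.002
gripper_force: 0.0
```

Emit:
{"api": "apply_moves", "payload": {
  "motion": [
    {"translation": [0.0015, 0.0002, 0], "turn": [0, 0, 0]},
    {"translation": [0, 0, 0], "turn": [0, 0, 0]}
  ]
}}

```text
time_s: 24.05
eef_pos: [574.2, 192.5, -0.6]
tool_rot: [[-0.144, 0.99, -0.002], [0.99, 0.144, -0.0], [0.0, -0.002, -1.0]]
force: [-5.4, -1.3, 1.7]
grip_width: -0.002
gripper_force: 2.4
```

Emit:
{"api": "apply_moves", "payload": {
  "motion": [
    {"translation": [0.0015, 0.0002, 0], "turn": [0, 0, 0]},
    {"translation": [0, 0, 0], "turn": [0, 0, 0]}
  ]
}}

```text
time_s: 24.3
eef_pos: [574.3, 192.5, -0.7]
tool_rot: [[-0.145, 0.989, -0.004], [0.99, 0.145, -0.0], [0.0, -0.004, -1.0]]
force: [-9.3, -1.7, 7.4]
grip_width: -0.003
gripper_force: 4.8
```

Emit:
{"api": "apply_moves", "payload": {
  "motion": [
    {"translation": [-0.0075, -0.001, 0], "turn": [0, 0, 0]},
    {"translation": [-0.0075, -0.001, 0], "turn": [0, 0, 0]},
    {"translation": [0, 0, 0.04], "turn": [0, 0, 0]},
    {"translation": [0, 0, 0.04], "turn": [0, 0, 0]}
  ]
}}

```text
time_s: 24.8
eef_pos: [561.5, 190.8, 80.3]
tool_rot: [[-0.144, 0.99, -0.0], [0.99, 0.144, -0.0], [-0.0, -0.0, -1.0]]
force: [1.0, -0.1, 0.7]
grip_width: -0.0
gripper_force: 0.0
```

Emit:
{"api": "apply_moves", "payload": {
  "motion": [
    {"translation": [0.0157, -0.0358, 0], "turn": [0, 0, 0]},
    {"translation": [0.0157, -0.0358, 0], "turn": [0, 0, 0]},
    {"translation": [0.0157, -0.0358, 0], "turn": [0, 0, 0]},
    {"translation": [0.0157, -0.0358, 0], "turn": [0, 0, 0]},
    {"translation": [0.0157, -0.0358, 0], "turn": [0, 0, 0]},
    {"translation": [0.0157, -0.0358, 0], "turn": [0, 0, 0]},
    {"translation": [0, 0, 0], "turn": [0, 0, 0]}
  ]
}}

```text
time_s: 25.68
eef_pos: [656.8, -28.6, 79.9]
tool_rot: [[-0.139, 0.99, 0.002], [0.99, 0.139, -0.003], [-0.003, 0.001, -1.0]]
force: [0.3, 0.4, 0.3]
grip_width: -0.0
gripper_force: 0.0
```

```bash
python3 -c "
from h import *
where()"
```

```text
scene well_plate 0.62 [57.7 55.5]
scene dropper 0.83 [-103.3   91.2]
scene jaw_push 0.81 [  60.2 -150. ]
top well_plate 0.97 [53.7 49.7]
top dropper 0.5 [-97.  101.3]
tool [  56.8 -170.6] [655.9 -22.8  79.6] [-0.4 -0.   0.3]
```

Emit:
{"api": "apply_moves", "payload": {
  "motion": [
    {"translation": [0, 0, -0.035], "turn": [0, 0, 0]},
    {"translation": [0, 0, -0.025], "turn": [0, 0, 0]},
    {"translation": [0, 0, -0.014], "turn": [0, 0, 0]},
    {"translation": [0, 0, 0], "turn": [0, 0, 0]}
  ]
}}

```text
time_s: 26.58
eef_pos: [655.5, -23.7, 5.0]
tool_rot: [[-0.145, 0.989, -0.001], [0.989, 0.145, -0.0], [0.0, -0.001, -1.0]]
force: [-0.3, 0.3, 1.2]
grip_width: -0.001
gripper_force: 0.0
```

Emit:
{"api": "apply_moves", "payload": {
  "motion": [
    {"translation": [-0.0009, 0.0059, 0], "turn": [0, 0, 0]},
    {"translation": [-0.0009, 0.0059, 0], "turn": [0, 0, 0]},
    {"translation": [-0.0009, 0.0059, 0], "turn": [0, 0, 0]},
    {"translation": [-0.0011, 0.0079, 0], "turn": [0, 0, 0]},
    {"translation": [-0.0011, 0.0079, 0], "turn": [0, 0, 0]}
  ]
}}

```text
time_s: 27.2
eef_pos: [651.3, 9.8, 5.9]
tool_rot: [[-0.144, 0.99, 0.001], [0.99, 0.144, -0.0], [-0.0, 0.001, -1.0]]
force: [1.5, -3.3, 2.3]
grip_width: 0.003
gripper_force: 1.5
```

```bash
python3 -c "
from h import *
where()"
```

```text
scene well_plate 0.92 [62.5 55.5]
scene dropper 0.87 [-92.   92.5]
scene jaw_push 0.85 [  55.5 -128.8]
top well_plate 0.8 [62. 56.]
tool [  56.4 -137.8] [650.8   9.6   5.4] [ 0.1 -0.5 -0.2]
```

Jaw is moving. 90 mm to go.

Emit:
{"api": "apply_moves", "payload": {
  "motion": [
    {"translation": [-0.0014, 0.0099, 0], "turn": [0, 0, 0]},
    {"translation": [-0.0014, 0.0099, 0], "turn": [0, 0, 0]},
    {"translation": [-0.0014, 0.0099, 0], "turn": [0, 0, 0]},
    {"translation": [-0.0014, 0.0099, 0], "turn": [0, 0, 0]},
    {"translation": [-0.0014, 0.0099, 0], "turn": [0, 0, 0]},
    {"translation": [-0.0014, 0.0099, 0], "turn": [0, 0, 0]},
    {"translation": [-0.0014, 0.0099, 0], "turn": [0, 0, 0]}
  ]
}}

```text
time_s: 28.48
eef_pos: [641.0, 79.6, 5.5]
tool_rot: [[-0.145, 0.989, -0.0], [0.989, 0.145, 0.0], [0.0, -0.0, -1.0]]
force: [-1.7, -3.7, 0.7]
grip_width: 0.0
gripper_force: 1.6
```

Emit:
{"api": "apply_moves", "payload": {
  "motion": [
    {"translation": [-0.0009, 0.0059, 0], "turn": [0, 0, 0]},
    {"translation": [-0.0006, 0.004, 0], "turn": [0, 0, 0]},
    {"translation": [-0.0004, 0.003, 0], "turn": [0, 0, 0]},
    {"translation": [0, 0, 0], "turn": [0, 0, 0]}
  ]
}}

```text
time_s: 28.98
eef_pos: [639.7, 92.4, 5.7]
tool_rot: [[-0.145, 0.989, 0.001], [0.989, 0.145, 0.001], [0.001, 0.001, -1.0]]
force: [0.3, -0.2, 1.4]
grip_width: 0.004
gripper_force: 0.1
```

Emit:
{"api": "apply_moves", "payload": {
  "motion": [
    {"translation": [-0.0003, 0.002, 0], "turn": [0, 0, 0]},
    {"translation": [-0.0003, 0.002, 0], "turn": [0, 0, 0]}
  ]
}}

```text
time_s: 29.22
eef_pos: [639.3, 95.5, 5.7]
tool_rot: [[-0.144, 0.99, 0.001], [0.99, 0.144, -0.0], [-0.0, 0.001, -1.0]]
force: [0.8, -3.3, -0.2]
grip_width: -0.002
gripper_force: 1.3
```

Emit:
{"api": "apply_moves", "payload": {
  "motion": [
    {"translation": [-0.0003, 0.002, 0], "turn": [0, 0, 0]},
    {"translation": [-0.0001, 0.001, 0], "turn": [0, 0, 0]}
  ]
}}

```text
time_s: 29.48
eef_pos: [638.8, 99.0, 5.7]
tool_rot: [[-0.145, 0.989, 0.001], [0.989, 0.145, 0.0], [-0.0, 0.001, -1.0]]
force: [2.0, -2.0, -0.4]
grip_width: 0.002
gripper_force: 1.3
```

Emit:
{"api": "apply_moves", "payload": {
  "motion": [
    {"translation": [-0.0002, 0.0015, 0], "turn": [0, 0, 0]},
    {"translation": [0, 0, 0], "turn": [0, 0, 0]}
  ]
}}

```text
time_s: 29.72
eef_pos: [638.7, 99.3, 5.8]
tool_rot: [[-0.144, 0.99, 0.001], [0.99, 0.144, -0.001], [-0.001, 0.001, -1.0]]
force: [3.1, -4.8, -0.3]
grip_width: 0.003
gripper_force: 2.6
```

Emit:
{"api": "apply_moves", "payload": {
  "motion": [
    {"translation": [-0.0002, 0.0015, 0], "turn": [0, 0, 0]},
    {"translation": [0, 0, 0], "turn": [0, 0, 0]}
  ]
}}

```text
time_s: 29.98
eef_pos: [638.7, 99.3, 5.8]
tool_rot: [[-0.143, 0.99, 0.001], [0.99, 0.143, -0.003], [-0.003, 0.001, -1.0]]
force: [2.7, -8.6, -2.1]
grip_width: 0.001
gripper_force: 4.3
```

Emit:
{"api": "apply_moves", "payload": {
  "motion": [
    {"translation": [0.0011, -0.008, 0], "turn": [0, 0, 0]},
    {"translation": [0.0028, -0.02, 0], "turn": [0, 0, 0]},
    {"translation": [0, 0, 0.05], "turn": [0, 0, 0]},
    {"translation": [0, 0, 0.05], "turn": [0, 0, 0]},
    {"translation": [-0.03, -0.04, 0.03], "turn": [0, 0, 0]},
    {"translation": [-0.03, -0.05, 0], "turn": [0, 0, 0]},
    {"translation": [-0.03, -0.05, 0], "turn": [0, 0, 0]},
    {"translation": [0, 0, 0], "turn": [0, 0, 0]}
  ]
}}

```text
time_s: 30.98
eef_pos: [549.1, -72.0, 136.6]
tool_rot: [[-0.136, 0.991, -0.0], [0.991, 0.136, -0.001], [-0.001, -0.0, -1.0]]
force: [0.8, 1.5, -0.4]
grip_width: 0.001
gripper_force: 0.0
```

```bash
python3 - <<'E'
from h import *
where()
a=robot.capture('scene')['img'][215:365,270:480,::-1]; b=robot.capture('top')['img'][165:300,200:390,::-1]
f=lambda i:cv2.resize(i,(500,int(500*i.shape[0]/i.shape[1])),interpolation=cv2.INTER_CUBIC)
a,b=f(a),f(b); h=min(len(a),len(b)); im=np.hstack([a[:h],b[:h]]); cv2.imwrite('pics/fin.png',cv2.resize(im,(800,int(800*h/1000))))
E
```

```text
scene well_plate 0.61 [56.2 55.2]
scene dropper 0.78 [-94.5  87.6]
scene jaw_push 0.96 [ 52.  -39.4]
top well_plate 0.92 [58.8 46.5]
top dropper 0.49 [-91.5  99.9]
top jaw_push 0.87 [ 56.6 -29.9]
tool [ -51.9 -198. ] [552.2 -65.4 135.3] [-0.3  0.1  0.3]
```

View pics/fin.png

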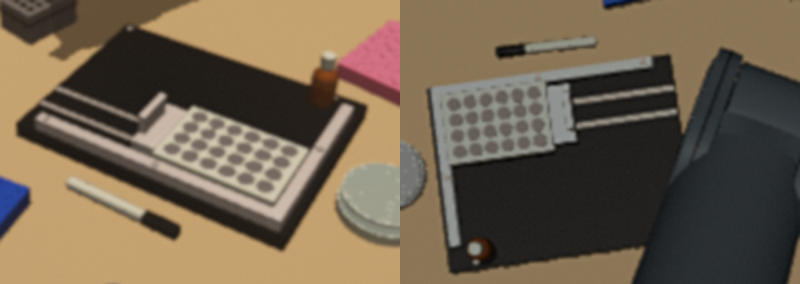

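The final pictures show the plate square in the corner, the jaw closed on its right side, the bystanders in place and the arm clear.

```bash
python3 -c "
from rig import robot
print(robot.job_done())"
```

```text
the job is handed in; nothing more can be done
None
```

The job is handed in at about 31 s: the well plate sits against the far and left rails, the jaw is closed against it, nothing else looks moved in the final pictures, and the arm is clear; one early pass of the open fingers went just over the plate without moving it.

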